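# Try a sleeve on the gauge pin and sort the pair

### The arm

A 6-joint arm with a two-finger parallel gripper is mounted at the origin on the work surface. World frame = base frame: x ahead of the robot, y to its left, z up, the work surface at z = 0. Lengths are in m, angles in rad, forces in N, time in s.
With the tool pointing down it reaches from about 0.35 to 0.975 m from the base axis. Payload 17.4 kg.
Tool frame: the origin (TCP) lies at the very end of the fingers, on their centre line; the grasp point (between the pads) lies 19 mm behind it; z points along the fingers, y is the line along which they close (so a half turn about z gives the same grasp; the last joint's range is limited). The gripper opens to 85 mm and grips with 20 to 120 N. Pads are 22 mm wide; open, the fingers measure 114 mm over their backs; the gripper's body (76 mm by 85 mm) begins 54 mm behind the grasp point. The pads swing forward as they close: fully open they stand 13 mm farther back than shut.
Start: joints at [1.099, 0.116, 1.442, -0, 1.584, -0.038], TCP at [0.284, 0.612, 0.192] pointing down, gripper open.
Joint ranges: [-2.83, 2.83], [-0.83, 2.19], [0.07, 2.5], [-1.14, 4.28], [0.01, 3], [-2.97, 2.97]. Speed limits (rad/s): [1.89, 1.89, 2.22, 3.14, 3.14, 3.14].

### API

Orientations are given as a unit quaternion [w, x, y, z].
In Python, from rig import ctrl gives the robot as it stands.
- The arm moves only by the tool jog_arm, never from a script. Its argument "motion" is a list of rows, each a list of 5 numbers: the shift along the world's x, y, z in cm, then the turn about the world's z in rad, then the finger opening in cm, from 0 to 8.54. A call has 1 to 5 rows; each row shifts and turns the commanded pose from where the row before left it; what a row does not reach is not made up. A row lasts 1/10 s, in which the tool goes at most 50 mm and 8.59 degrees, less where a joint would pass 70% of its speed; a pose out of reach is approached as far as the arm can. A call is refused whole if a number of a shift passes 5 or a number of a turn 0.15, either way. A call with a gripper value outside its range is refused whole. The fingers move at their own pace and stop on an object; "newtons" is the grip in N (left out, the last holds). Time passes only in rows, so rows that do not move let the fingers close. It gives the time, the measured TCP pose, the force, the opening and the grip force at its end, in the units of the state.
- ctrl.read_state(): the state, without advancing time (a new reading comes with each control period).
- ctrl.camera(name): name is "side" or "top"; returns (picture, depth): 400x640x3 uint8, blue, green, red; 400x640 float32, m along the optical axis (not along the pixel's ray), 0 where there is no reading.
- ctrl.calibration(name): a dict with "fx", "fy", "cx", "cy" (pixels), "dist" ([k1, k2, p1, p2, k3] as OpenCV has them; the pictures are not rectified), "origin" and "orientation" of the camera in the world. Camera axes: x right, y down, z forward; pixel columns grow to the right and rows downward; lengths in m; the calibration is good to about 2 mm. A picture is of the moment at which its call begins. calibration takes no time and is no camera call.
- ctrl.close_job(): hands the job in; it is judged then, once.
Trained networks look in the newest picture that a camera, given by its name, has taken for a name from the list of things; names that differ only in an ending like _2 or _b are one class to them, and where a whole thing is asked for, a point or a joint stands for the part that bears it (a point fixed in the world has none). Each returns a list of dicts, best first, with "confidence" (0 to 1); they miss things now and then, are a little off and sometimes report something else, mostly with a low value. They report only what shows in the picture. A call takes as long as a camera call. They do not tell look-alikes from the thing itself.
- ctrl.look_for(camera, name): "location" ([column, row] as shares, 0 to 1, of the picture: columns of its width, rows of its height, amid what is visible of it).
- ctrl.masks_of(camera, name): "pixels" (400x640 bool, what is visible of it) and "location" ([column, row] as shares, 0 to 1, of the picture: columns of its width, rows of its height, amid what is visible of it).
The state is a dict: "clock": time; "qpos": joint angles; "qvel": joint speeds; "joint_efforts": joint torques, N m; "ee_pos": TCP position; "ee_rot": TCP orientation; "wrist_force": force on the tool from outside, world axes, zero at the start; "torque": the same for the moment, N m; "opening": finger opening in m; "grasp_force": force on a finger pad.
Only numpy, scipy, OpenCV 4.12 (cv2) and the standard library are available. Lean on these libraries where they do the work, as an engineer would, in place of code of your own. Each camera call takes 0.05 s, during which the arm holds its last target. There are 200 camera calls.

### The job

One of the two sleeves in the blue-hooded rack fits the brass gauge pin all the way and the other is too tight. Draw one sleeve out, lay it in the gauge's trough and let go of it, then take it again and slide it onto the pin, mouth first, until it is fully home against the back plate or stops short. Lay the sleeve that fits in the groove of the green rest and the tight one in the groove of the red rest, roughly centred, without dropping either, and leave the tin, jar and paddle alone.

Things in the scene. Friction and masses are not known exactly. Their poses are not given: they have to be found in the camera images.
- sleeve_a: Aluminium sleeve, 130 mm long, outside diameter 36 mm, 0.2 kg: an open mouth at one end, a closed red cap (last 35 mm, same diameter) at the other. Origin: middle of its axis; +x along the axis to the mouth. Which sleeve fits is not told. Bore 27 mm at the mouth (2 mm clear around the pin); the good one keeps it for 100 mm, the tight one narrows to 19 mm, 30 mm inside.
- sleeve_b: Aluminium sleeve, 130 mm long, outside diameter 36 mm, 0.2 kg: an open mouth at one end, a closed red cap (last 35 mm, same diameter) at the other. Origin: middle of its axis; +x along the axis to the mouth. Which sleeve fits is not told. Bore 27 mm at the mouth (2 mm clear around the pin); the good one keeps it for 100 mm, the tight one narrows to 19 mm, 30 mm inside.
- rack: fixed plywood rack, 165 x 250 mm, 150 mm high; origin on the bench, x runs into the rack. Two V-grooves along x, narrower than a sleeve, at y = +60 and -60 mm, each with one sleeve: axis 60 mm above the bench, mouth pointing to -x, mouth at x = -80 mm. The last 40 mm (cap end) are under the hood, only the 90 mm at the mouth can be gripped.
- hood (a point): middle of the top front edge of the rack's blue-topped hood, 150 mm above the bench; axes as the rack. The hood covers the rack from here 65 mm to +x, its underside 12 mm above the sleeves. Draw a sleeve at least 45 mm straight out (rack -x) before lifting it.
- gauge: fixed gauge. Grey upright back plate, 90 mm wide, 155 mm high, with a level brass pin, and in line with it an aluminium V-trough, on a dark base 14 mm thick, 90 mm wide, that ends at x = 237 mm. Origin: on the bench below the pin's root, at the plate's face; +x runs out along the pin and trough. The pin and a sleeve in the trough share one axis 70 mm above the bench.
- pin_tip (a point): tip of the brass pin, on its axis: diameter 23 mm, 80 mm long, chamfered; axes as the gauge. Sliding a sleeve to gauge -x, its middle is at gauge x = 65 mm when fully home (mouth on the back plate) and at 115 mm when the tight one stops on the tip. The tall plate leaves no room for a gripper near the mouth: push it home held by the cap end.
- trough (a point): on the common axis, 70 mm above the bench, at gauge x = 160 mm: where the middle of a sleeve is to lie in the trough (give or take 25 mm along it), mouth towards the pin; axes as the gauge. The V-trough, narrower than a sleeve, runs from gauge x = 88 to 228 mm. Before lifting a tested sleeve pull it back until its middle is past gauge x = 147 mm.
- green_rest: Green sorting rest, fixed: painted board 150 x 85 x 14 mm carrying a shallow V-groove 110 mm long, narrower than a sleeve. Origin: centre of its underside, on the bench; x along the groove. A sleeve lying in it has its axis level along x, 50 mm above the bench, either way round.
- red_rest: Red sorting rest, fixed: painted board 150 x 85 x 14 mm carrying a shallow V-groove 110 mm long, narrower than a sleeve. Origin: centre of its underside, on the bench; x along the groove. A sleeve lying in it has its axis level along x, 50 mm above the bench, either way round.
- tin: bystander: loose open steel tin, 84 mm in diameter, 75 mm high; origin at the centre of its underside
- jar: bystander: loose small jar with a white lid and a paper label, 60 mm in diameter, 90 mm high; origin at the centre of its underside
- paddle: bystander: loose flat paddle (a spatula with a handle) lying on the bench, 280 mm long; origin at its middle on the bench, x from handle to blade
Not all that is in view belongs to the job. Leave any orange look-alike of the sleeve_b alone. What is shaped like the sleeve_a but black is not meant.

How it is judged:
By the outcome, as a careful person would: the job done as asked, in the order asked, and still so for the second after the job is handed in, with the robot touching nothing.
It also fails if it takes over 72 s, if anything falls off the work surface, if the arm or the gripper's body presses on something with over 40 N, if the wrist force passes 120 N, or if a joint passes its speed limit or range.

## Working session

There is one attempt and no reset: what is moved stays moved. The work goes in short steps, Python scripts to look and compute and a tool call to move; the robot and the scene stay as the last step left them, time stands still between calls to the robot, and variables do not carry over. Pictures are saved under pics/ and viewed, at most 10 in all, crops included, and the job is handed in when it is done.

Besides the shell and the picture viewer there is one more tool, called after ">>>" as name([rows], argument=value, ...), one row to a line, values as JSON. jog_arm: Moves the arm, as the interface text tells. Its arguments: {"type":"object","properties":{"motion":{"type":"array"},"newtons":{"type":"number"}},"required":["motion"]}

```bash
mkdir -p pics; cat > h.py <<'E'
import numpy as np,cv2
from rig import ctrl
from scipy.spatial.transform import Rotation as R
def cal(n):
    c=ctrl.calibration(n);K=np.array([[c['fx'],0,c['cx']],[0,c['fy'],c['cy']],[0,0,1.]])
    q=c['orientation'];M=R.from_quat([q[1],q[2],q[3],q[0]]).as_matrix()
    return K,np.array(c['dist'],float),np.array(c['origin']),M
def cloud(n,d):
    K,D,o,M=cal(n);v,u=np.mgrid[0:400,0:640]
    p=cv2.undistortPoints(np.stack([u,v],-1).reshape(-1,1,2).astype(float),K,D).reshape(400,640,2)
    P=np.concatenate([p*d[...,None],d[...,None]],-1)
    W=P@M.T+o; W[d<=0]=np.nan
    return W
def proj(n,X):
    K,D,o,M=cal(n);X=np.atleast_2d(X)
    return cv2.projectPoints((X-o)@M,np.zeros(3),np.zeros(3),K,D)[0].reshape(-1,2)
E
python3 - <<'E'
from h import *
for n in ['top','side']:
    im,d=ctrl.camera(n);cv2.imwrite(f'pics/{n}0.png',im);W=cloud(n,d);np.save(f'{n}0.npy',W)
    print(n,cal(n)[2])
    for t in ['sleeve_a','rack','hood','gauge','pin_tip','trough','green_rest','red_rest','tin','jar','paddle']:
        for r in ctrl.masks_of(n,t)[:4]:
            m=r['pixels'];w=W[m];w=w[~np.isnan(w[:,0])]
            print(t,round(r['confidence'],2),(np.array(r['location'])*[640,400]).round(),m.sum(),np.nanmedian(w,0).round(3) if len(w) else '')
print(ctrl.read_state())
E
```

```text
top [ 0.31019118 -0.06801093  1.45045135]
sleeve_a 0.71 [493. 261.] 513 [ 0.391 -0.566  0.032]
sleeve_a 0.68 [366. 279.] 562 [ 0.338 -0.19   0.032]
sleeve_a 0.63 [396. 201.] 364 [ 0.551 -0.268  0.075]
rack 0.3 [190. 164.] 926 [0.676 0.356 0.005]
gauge 0.69 [298. 218.] 2862 [0.511 0.009 0.017]
gauge 0.26 [434. 203.] 358 [ 0.541 -0.386  0.075]
pin_tip 0.65 [301. 215.] 2846 [0.511 0.011 0.017]
trough 0.9 [296. 216.] 2855 [0.511 0.011 0.017]
green_rest 0.81 [216. 220.] 1435 [0.492 0.256 0.015]
red_rest 0.61 [170. 210.] 1266 [0.525 0.398 0.015]
tin 0.85 [328. 154.] 692 [ 0.707 -0.073  0.026]
jar 0.96 [278. 157.] 436 [0.678 0.073 0.087]
paddle 0.77 [187. 166.] 767 [0.675 0.367 0.004]
side [ 0.46857777 -0.82581089  0.92754363]
sleeve_a 0.95 [253. 267.] 597 [ 0.333 -0.203  0.032]
sleeve_a 0.87 [334. 271.] 521 [ 0.543 -0.28   0.075]
sleeve_a 0.56 [335. 318.] 641 [ 0.539 -0.398  0.076]
rack 0.8 [356. 302.] 6663 [ 0.591 -0.385  0.101]
hood 0.72 [361. 306.] 6824 [ 0.591 -0.385  0.097]
gauge 0.93 [312. 197.] 2827 [0.515 0.033 0.044]
pin_tip 0.63 [361. 305.] 6953 [ 0.59  -0.384  0.089]
pin_tip 0.4
[... 425 characters left out ...]
 0.096]
{'clock': 1.2, 'qpos': array([ 1.09920249e+00,  1.15998727e-01,  1.44163424e+00,  1.41796980e-05,
        1.58397239e+00, -3.78021336e-02]), 'qvel': array([-0.00079103,  0.00236118,  0.00066697, -0.00034065, -0.0001055 ,
        0.00061705]), 'joint_efforts': array([ 1.87666446e-03, -7.31714630e+01, -6.32668447e+01,  8.65738866e-05,
        3.24839457e-04, -1.49754572e-05]), 'ee_pos': array([0.28371766, 0.61247874, 0.19218272]), 'ee_rot': array([-8.45996058e-06,  2.15199157e-01,  9.76570183e-01, -4.35717232e-06]), 'wrist_force': array([-0.93101118,  0.14861105,  0.01588418]), 'torque': array([ 0.02133585,  0.01156906, -0.03160166]), 'grasp_force': 0.0, 'opening': 0.08531484295344735}
```

View pictures.

View pics/top0.png

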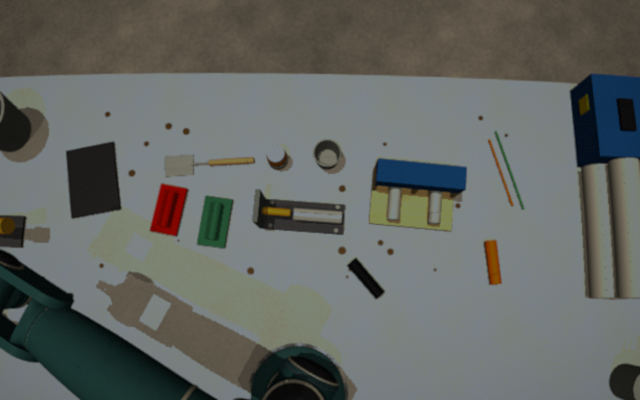

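View pics/side0.png

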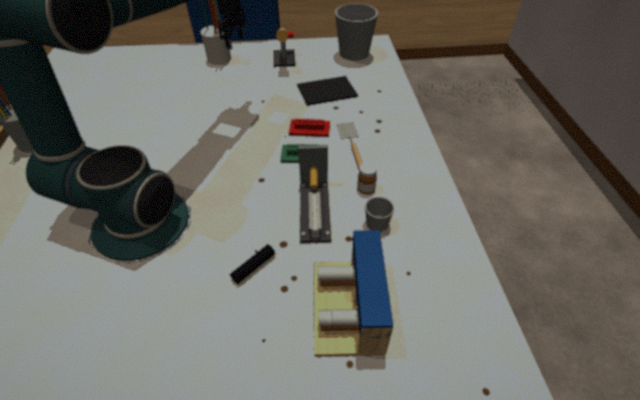

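The top picture shows the blue-hooded rack at about (420,175), with sleeves at (394,204) and (434,208). The gauge plate is at (260,210) and its trough extends right, towards world −y. The green rest is at (215,221), the red rest at (169,209), the jar at (278,158) and the tin at (328,154). The black look-alike is at (366,278) and the orange one at (493,262). The side view agrees. Next I'll fit exact poses.

```bash
cat > fit.py <<'E'
from h import *
im=cv2.imread('pics/top0.png');W=np.load('top0.npy');Ws=np.load('side0.npy');ims=cv2.imread('pics/side0.png')
def rect(P):
    P=P[~np.isnan(P[:,0])]
    (c,s,a)=cv2.minAreaRect((P[:,:2]*1000).astype(np.float32));return np.round(c,1),np.round(s,1),round(a,1),len(P),np.median(P[:,2]).round(4)
def box(W,x0,x1,y0,y1,z0,z1):
    return (W[...,0]>x0)&(W[...,0]<x1)&(W[...,1]>y0)&(W[...,1]<y1)&(W[...,2]>z0)&(W[...,2]<z1)
def axis(P):
    c=P[:,:2].mean(0);u,s,v=np.linalg.svd(P[:,:2]-c,full_matrices=False);d=v[0];t=(P[:,:2]-c)@d
    return c.round(4),np.degrees(np.arctan2(d[1],d[0])).round(2),(t.min().round(4),t.max().round(4)),np.percentile(P[:,2],95).round(4),len(P)
for nm,V in [('top',W),('side',Ws)]:
    print(nm)
    print('hood',rect(V[box(V,.4,.8,-.6,-.15,.14,.16)]))
    print('rackbase',rect(V[box(V,.4,.8,-.6,-.15,.006,.2)]))
    for y0,y1 in [(-.44,-.33),(-.33,-.2)]:
        print('sl',axis(V[box(V,.46,.575,y0,y1,.066,.085)]))
    print('gaugeall',rect(V[box(V,.4,.62,-.13,.16,.010,.2)]))
    print('gaugebase',rect(V[box(V,.4,.62,-.13,.16,.010,.02)]))
    print('plate',rect(V[box(V,.4,.62,.05,.2,.14,.17)]))
    print('pin',axis(V[box(V,.4,.62,-.12,.11,.074,.09)]) if box(V,.4,.62,-.12,.11,.074,.09).sum()>5 else 0)
    for n,h0,h1,b in [('green',50,75,(.3,.7,.15,.33)),('red',-5,8,(.3,.7,.3,.5))]:
        hsv=cv2.cvtColor(im if nm=='top' else ims,cv2.COLOR_BGR2HSV).astype(int)
        m=box(V,*b,.008,.045)&(hsv[...,1]>110)
        print(n,rect(V[m]))
    print('tin',rect(V[box(V,.6,.8,-.15,0.0,.02,.09)]),'jar',rect(V[box(V,.6,.8,0.0,.12,.02,.12)]))
E
python3 fit.py; python3 - <<'E'
import cv2
im=cv2.imread('pics/top0.png')
cv2.imwrite('pics/c1.png',cv2.convertScaleAbs(cv2.resize(im[140:260,140:480],(800,282),interpolation=2),alpha=1.5))
E
```

```text
top
hood (array([ 620.3, -335.4]), array([249.2,  69.9]), 85.7, 2126, np.float64(0.1495))
rackbase (array([ 599.7, -375. ]), array([399.1, 448.7]), 0.0, 6232, np.float64(0.0707))
sl (array([ 0.5349, -0.3868]), np.float64(175.5), (np.float64(-0.041), np.float64(0.0407)), np.float64(0.0803), 319)
sl (array([ 0.5387, -0.2687]), np.float64(175.63), (np.float64(-0.0359), np.float64(0.0364)), np.float64(0.0813), 284)
gaugeall (array([524.3,  -3. ]), array([254.7, 122.6]), 83.4, 2583, np.float64(0.0186))
gaugebase (array([523.8,  -6.8]), array([247.4, 121.9]), 83.2, 1367, np.float64(0.0141))
plate (array([522.3, 116.4]), array([14.5, 90.1]), 86.7, 191, np.float64(0.1544))
pin (array([0.5204, 0.0715]), np.float64(81.54), (np.float64(-0.0423), np.float64(0.0422)), np.float64(0.0844), 200)
green (array([557.4, 229.2]), array([134.2, 275.7]), 85.2, 1446, np.float64(0.016))
red (array([518.2, 367. ]), array([161.8, 156.3]), 80.1, 1298, np.float64(0.0153))
tin (array([695.9, -73.2]), array([81.9, 81.8]), 19.5, 367, np.float64(0.0604)) jar (array([684.3,  75.5]), array([56.2, 56.6]), 63.1, 407, np
[... 436 characters left out ...]
augeall (array([515.3,  -3.7]), array([252.6,  89.7]), 87.4, 2795, np.float64(0.0471))
gaugebase (array([514.9,  -9.6]), array([241.5,  87.4]), 86.9, 1192, np.float64(0.014))
plate (array([521.8, 113.6]), array([17.9, 87.3]), 87.0, 194, np.float64(0.1521))
pin (array([0.5212, 0.0817]), np.float64(-101.34), (np.float64(-0.0336), np.float64(0.059)), np.float64(0.0878), 214)
green (array([558.5, 241.9]), array([100.2, 266.3]), 81.7, 219, np.float64(0.0167))
red (array([527.5, 397.7]), array([ 86.3, 147.2]), 81.1, 607, np.float64(0.0161))
tin (array([694.8, -75.6]), array([83.5, 79.6]), 81.3, 697, np.float64(0.0538)) jar (array([685.1,  70. ]), array([56.7, 57.1]), 19.4, 477, np.float64(0.0673))
```

View pics/c1.png

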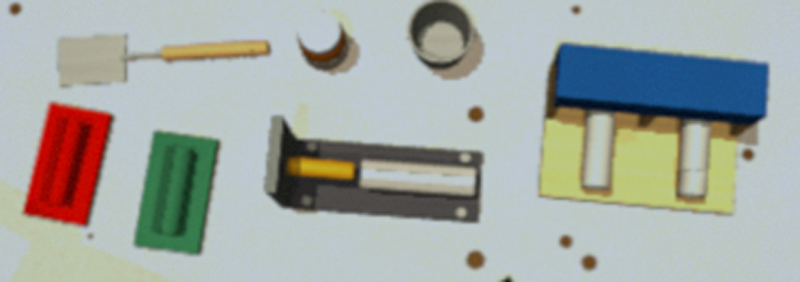

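The crop shows the red rest, the green rest and the gauge (pin tip at about (353,168), trough 362–475) and the rack, all tilted a few degrees. I'll fit the rests by ray-plane intersection and overlay all the models to check them.

```bash
cat > fit2.py <<'E'
from h import *
def plane(n,uv,z):
    K,D,o,M=cal(n);p=cv2.undistortPoints(np.array(uv,float).reshape(-1,1,2),K,D).reshape(-1,2)
    r=np.c_[p,np.ones(len(p))]@M.T;return (o+r*((z-o[2])/r[:,2])[:,None])[:,:2]
for n in ['top','side']:
    im=cv2.imread(f'pics/{n}0.png');hsv=cv2.cvtColor(im,cv2.COLOR_BGR2HSV).astype(int)
    W=np.load(f'{n}0.npy')
    for nm,c in [('green',lambda h:(abs(h-72)<18)),('red',lambda h:(h<8)|(h>172))]:
        m=c(hsv[...,0])&(hsv[...,1]>110)&(W[...,0]>.3)&(W[...,0]<.7)&(W[...,1]>.15)&(W[...,1]<.5)
        k,l,s,_=cv2.connectedComponentsWithStats(m.astype(np.uint8));i=1+np.argmax(s[1:,4])
        v,u=np.nonzero(l==i);P=plane(n,np.c_[u,v],.014)
        c,s,a=cv2.minAreaRect((P*1000).astype(np.float32));print(n,nm,np.round(c,1),np.round(s,1),round(a,1),len(u))
E
cat > model.py <<'E'
from h import *
class F:
    def __init__(s,x,y,deg): s.o=np.array([x,y]);a=np.radians(deg);s.A=np.array([[np.cos(a),-np.sin(a)],[np.sin(a),np.cos(a)]]);s.deg=deg
    def __call__(s,x,y,z): return np.r_[s.A@[x,y]+s.o,z]
E
python3 fit2.py; python3 - <<'E'
from fit2 import *
from model import *
W={n:np.load(f'{n}0.npy') for n in('top','side')}
# robust plate top/hood via largest component
for n in W:
    V=W[n]
    for nm,b in [('hood',(.5,.75,-.52,-.15,.143,.157)),('plate',(.4,.62,.05,.2,.147,.162)),('gauge',(.4,.62,-.16,.16,.010,.17)),('rack',(.4,.7,-.5,-.18,.006,.2))]:
        m=(V[...,0]>b[0])&(V[...,0]<b[1])&(V[...,1]>b[2])&(V[...,1]<b[3])&(V[...,2]>b[4])&(V[...,2]<b[5])
        m=cv2.morphologyEx(m.astype(np.uint8),cv2.MORPH_OPEN,np.ones((3,3)) if nm!='plate' else np.ones((1,1)))
        k,l,s,_=cv2.connectedComponentsWithStats(m,connectivity=4);i=1+np.argmax(s[1:,4])
        c,s,a=cv2.minAreaRect((V[l==i][:,:2]*1000).astype(np.float32));print(n,nm,np.round(c,1),np.round(s,1),round(a,1))
E
```

```text
top green [494.1 259. ] [ 80.8 143.7] 83.3 1263
top red [528.1 403.1] [ 85.3 149.1] 79.9 1329
side green [451.6 258.5] [74.6 51.5] 84.4 157
side red [528.  400.4] [ 96.8 147.2] 79.8 615
top green [494.1 259. ] [ 80.8 143.7] 83.3 1263
top red [528.1 403.1] [ 85.3 149.1] 79.9 1329
side green [451.6 258.5] [74.6 51.5] 84.4 157
side red [528.  400.4] [ 96.8 147.2] 79.8 615
top hood [ 620.1 -335.6] [249.   68.2] 85.9
top plate [522.5 116.4] [14.5 89.8] 86.7
top gauge [514.9  -1.7] [251.1  90.8] 86.6
top rack [ 571.2 -332.3] [252.  168.2] 85.7
side hood [ 619.6 -337.9] [249.2  68.1] 85.6
side plate [521.9 113.6] [17.8 87. ] 86.9
side gauge [513.9  -3.8] [253.4  89.7] 86.7
side rack [ 571.2 -333.2] [251.7 165.4] 85.5
```

>>> jog_arm([
  [1.2,-4.4,0,0.02,8.5],
  [1.2,-4.4,0,0.02,8.5],
  [1.2,-4.4,0,0.02,8.5],
  [1.2,-4.4,0,0.02,8.5],
  [1.2,-4.4,0,0.02,8.5],
], newtons=60)

```text
clock: 1.7
ee_pos: [0.3438, 0.3908, 0.1923]
ee_rot: [0.0, 0.166, 0.986, 0.0]
wrist_force: [0.4, -0.6, 1.0]
opening: 0.0848
grasp_force: 0.0
```

>>> jog_arm([
  [1.2,-4.4,0,0.02,8.5],
  [1.2,-4.4,0,0.02,8.5],
  [1.2,-4.4,0,0.02,8.5],
  [1.2,-4.4,0,0.02,8.5],
  [1.2,-4.4,0,0.02,8.5],
])

```text
clock: 2.2
ee_pos: [0.4038, 0.1708, 0.1925]
ee_rot: [0.0, 0.116, 0.993, 0.0]
wrist_force: [0.5, 0.3, 0.7]
opening: 0.0854
grasp_force: 0.0
```

>>> jog_arm([
  [1.2,-4.4,0,0.02,8.5],
  [1.2,-4.4,0,0.02,8.5],
  [1.2,-4.4,0,0.02,8.5],
  [1.2,-4.4,0,0.02,8.5],
  [1.2,-4.4,0,0.02,8.5],
])

```text
clock: 2.7
ee_pos: [0.4638, -0.0495, 0.1926]
ee_rot: [0.0, 0.067, 0.998, -0.0]
wrist_force: [0.9, 1.0, -0.5]
opening: 0.0851
grasp_force: 0.0
```

>>> jog_arm([
  [1.2,-4.4,0,0.02,8.5],
  [1.2,-4.4,0,0.02,8.5],
  [1.2,-4.4,0,0.02,8.5],
  [1.2,-4.4,0,0,8.5],
  [0,0,0,0,8.5],
])

```text
clock: 3.2
ee_pos: [0.512, -0.2276, 0.1913]
ee_rot: [-0.001, 0.039, 0.999, -0.0]
wrist_force: [0.8, -0.2, -0.8]
opening: 0.0846
grasp_force: 0.0
```

>>> jog_arm([
  [2.3,-4.25,0,0,8.5],
  [0,0,-4,0,8.5],
  [0,0,-4,0,8.5],
  [0,0,-3,0,8.5],
  [0,0,0,0,8.5],
])

```text
clock: 3.7
ee_pos: [0.5328, -0.2645, 0.078]
ee_rot: [-0.003, 0.037, 0.999, 0.001]
wrist_force: [-1.0, 0.2, -0.2]
opening: 0.0853
grasp_force: 0.0
```

```bash
python3 - <<'E'
from h import *
for n in ['top','side']:
    im,d=ctrl.camera(n);cv2.imwrite(f'pics/{n}1.png',im)
    if n=='side': cv2.imwrite('pics/c2.png',cv2.convertScaleAbs(cv2.resize(im[200:370,240:440],(700,595),interpolation=2),alpha=1.5))
s=ctrl.read_state();print(s['ee_pos'],s['ee_rot'])
E
```

```text
[ 0.53494033 -0.26575458  0.08328414] [ 1.20384344e-04  3.67323469e-02  9.99325131e-01 -4.48155145e-05]
```

View pics/c2.png

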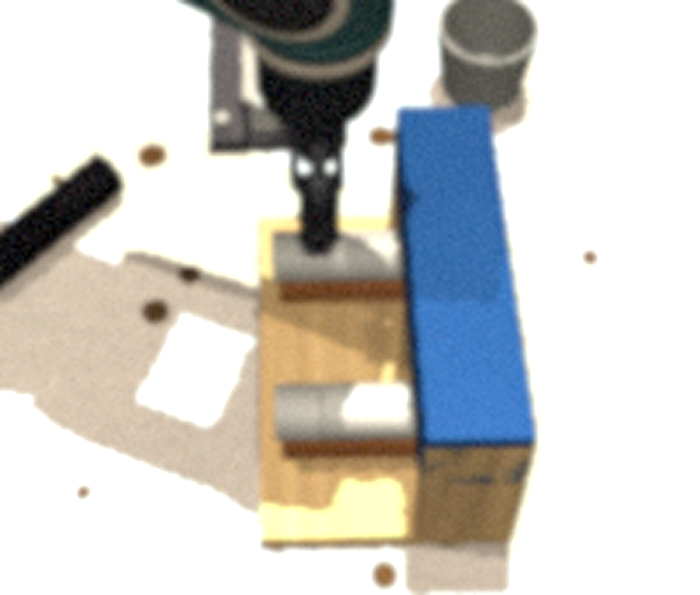

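The crop shows the gripper over the left sleeve at about (320,245), about 40 mm from the mouth and clear of the hood. I'll go down and grip.

>>> jog_arm([
  [0,-0.45,0,0,8.5],
  [0,0,-2.2,0,8.5],
  [0,0,-2,0,8.5],
  [0,0,0,0,8.5],
  [0,0,0,0,3],
])

```text
clock: 4.3
ee_pos: [0.5354, -0.2709, 0.042]
ee_rot: [0.001, 0.037, 0.999, -0.0]
wrist_force: [0.5, 0.2, 1.2]
opening: 0.0728
grasp_force: 0.0
```

>>> jog_arm([
  [0,0,0,0,3],
  [0,0,0,0,3],
  [0,0,0,0,3],
  [0,0,0,0,3],
  [0,0,0,0,3],
])

```text
clock: 4.8
ee_pos: [0.5348, -0.2705, 0.0403]
ee_rot: [0.0, 0.037, 0.999, -0.0]
wrist_force: [-0.4, -0.8, 0.3]
opening: 0.0302
grasp_force: 0.0
```

```bash
python3 - <<'E'
from h import *
c=[]
for n in ['top','side']:
    im,d=ctrl.camera(n);cv2.imwrite(f'pics/{n}2.png',im);np.save(f'{n}2.npy',cloud(n,d))
    c.append(im)
a=cv2.resize(c[1][200:340,240:440],(600,420),interpolation=2);b=cv2.resize(c[0][150:250,350:480],(200,154))
cv2.imwrite('pics/c3.png',cv2.convertScaleAbs(np.hstack([a,np.vstack([b,np.zeros((266,200,3),np.uint8)])]),alpha=1.5))
print(ctrl.read_state())
E
```

```text
{'clock': 4.9, 'qpos': array([-5.10914975e-01,  3.51211164e-02,  1.77827017e+00, -2.29600817e-05,
        1.32828314e+00, -2.00792355e+00]), 'qvel': array([ 1.06796125e-03,  4.31081101e-04,  1.48041162e-03,  1.08393109e-03,
       -3.88513789e-05, -2.02925487e-04]), 'joint_efforts': array([-3.28651913e-04, -6.24406242e+01, -5.93970537e+01, -3.35799259e-04,
        2.78072279e-03, -2.11325705e-04]), 'ee_pos': array([ 0.53470732, -0.2705111 ,  0.04019012]), 'ee_rot': array([-4.14634374e-05,  3.68827518e-02,  9.99319599e-01,  8.74719169e-06]), 'wrist_force': array([ 0.99386211, -0.53938591, -0.61647793]), 'torque': array([0.00663787, 0.05321638, 0.04784131]), 'grasp_force': 0.0, 'opening': 0.029976567771724864}
```

View pics/c3.png

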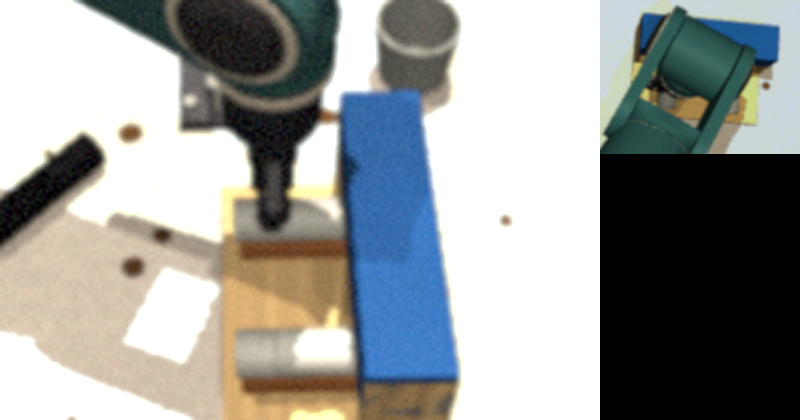

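The side view shows the finger beside the sleeve at the right place (270,205). The opening stopped at the commanded 3 cm with no force, so I'll command it closed further.

>>> jog_arm([
  [0,0,0,0,2],
  [0,0,0,0,2],
  [0,0,0,0,2],
])

```text
clock: 5.2
ee_pos: [0.5347, -0.2705, 0.0402]
ee_rot: [-0.0, 0.037, 0.999, 0.0]
wrist_force: [0.2, 0.1, 0.4]
opening: 0.0202
grasp_force: 0.0
```

```bash
python3 - <<'E'
from h import *
im,d=ctrl.camera('side');W=cloud('side',d)
cv2.imwrite('pics/c4.png',cv2.convertScaleAbs(cv2.resize(im[215:300,280:400],(792,561),interpolation=2),alpha=1.7))
for r in range(230,286,4): print(r,[tuple((W[r,c]*1000).round().astype(int)) if d[r,c]>0 else None for c in (324,329,333,345)])
print(proj('side',[[.535,-.27,.04],[.535,-.27,.06],[.535,-.29,.06]]).round())
E
```

```text
230 [(np.int64(516), np.int64(-314), np.int64(289)), (np.int64(523), np.int64(-344), np.int64(325)), (np.int64(534), np.int64(-316), np.int64(289)), (np.int64(560), np.int64(-309), np.int64(277))]
234 [(np.int64(516), np.int64(-313), np.int64(275)), (np.int64(526), np.int64(-316), np.int64(277)), (np.int64(534), np.int64(-317), np.int64(277)), (np.int64(563), np.int64(-296), np.int64(246))]
238 [(np.int64(516), np.int64(-306), np.int64(252)), (np.int64(527), np.int64(-309), np.int64(254)), (np.int64(535), np.int64(-308), np.int64(252)), (np.int64(563), np.int64(-294), np.int64(231))]
242 [(np.int64(516), np.int64(-306), np.int64(238)), (np.int64(527), np.int64(-309), np.int64(241)), (np.int64(535), np.int64(-309), np.int64(240)), (np.int64(564), np.int64(-292), np.int64(214))]
246 [(np.int64(516), np.int64(-306), np.int64(224)), (np.int64(527), np.int64(-309), np.int64(226)), (np.int64(536), np.int64(-309), np.int64(225)), (np.int64(591), np.int64(-147), np.int64(0))]
250 [(np.int64(517), np.int64(-303), np.int64(205)), (np.int64(527), np.int64(-309), np.int64(212)), (np.int64(536), 
[... 974 characters left out ...]
), np.int64(-336), np.int64(174)), (np.int64(571), np.int64(-277), np.int64(79))]
274 [(np.int64(518), np.int64(-282), np.int64(76)), (np.int64(529), np.int64(-293), np.int64(92)), (np.int64(540), np.int64(-286), np.int64(79)), (np.int64(570), np.int64(-284), np.int64(72))]
278 [(np.int64(518), np.int64(-285), np.int64(64)), (np.int64(530), np.int64(-288), np.int64(66)), (np.int64(540), np.int64(-287), np.int64(64)), (np.int64(570), np.int64(-291), np.int64(64))]
282 [(np.int64(518), np.int64(-286), np.int64(46)), (np.int64(530), np.int64(-287), np.int64(46)), (np.int64(540), np.int64(-287), np.int64(45)), (np.int64(570), np.int64(-290), np.int64(45))]
[[330. 277.]
 [330. 273.]
 [331. 280.]]
```

View pics/c4.png

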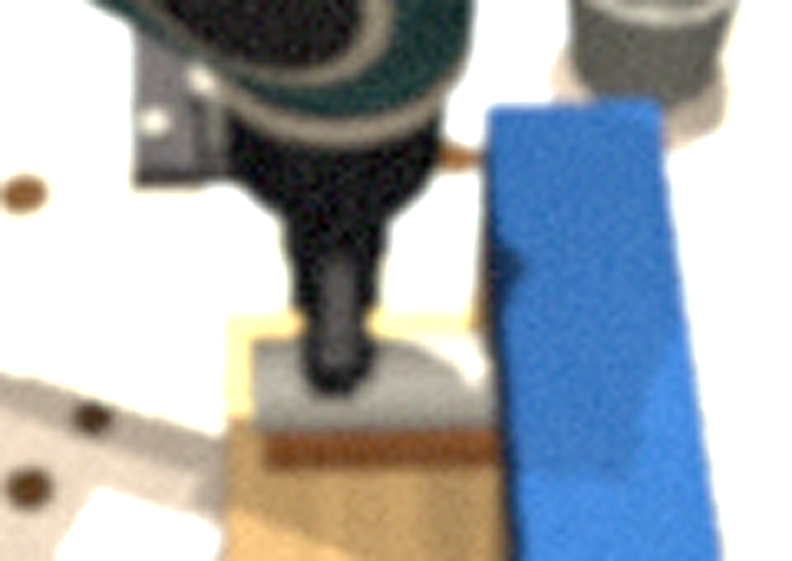

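The crop shows the fingertip ending at about (335,390), above the sleeve. The depth puts it well above the reported TCP. I'll open, raise, move clear and measure the real fingertip height.

>>> jog_arm([
  [0,0,0,0,8.5],
  [0,0,1,0,8.5],
  [0,0,4,0,8.5],
  [-5,0,2,0,8.5],
  [-5,0,0,0,8.5],
])

```text
clock: 5.75
ee_pos: [0.4388, -0.271, 0.1123]
ee_rot: [0.002, 0.036, 0.999, -0.001]
wrist_force: [-0.7, -0.1, -0.2]
opening: 0.0852
grasp_force: 0.0
```

>>> jog_arm([
  [-4,0,0,0,8.5],
  [0,0,0,0,8.5],
])

```text
clock: 5.95
ee_pos: [0.3954, -0.2706, 0.1101]
ee_rot: [0.001, 0.038, 0.999, -0.001]
wrist_force: [1.2, -0.6, 0.6]
opening: 0.0849
grasp_force: 0.0
```

```bash
python3 - <<'E'
from h import *
s=ctrl.read_state();print(s['ee_pos'],s['opening'],s['qpos'].round(3));p=s['ee_pos']
im,d=ctrl.camera('side');W=cloud('side',d);np.save('side3.npy',W);cv2.imwrite('pics/side3.png',im)
print(proj('side',[p,p+[0,-.05,0],p+[0,.05,0]]).round())
m=(abs(W[...,0]-p[0])<.07)&(abs(W[...,1]-p[1])<.09)&(W[...,2]>.025)&(W[...,2]<.4)
for lo in np.arange(.02,.4,.02):
    q=W[m&(W[...,2]>=lo)&(W[...,2]<lo+.02)]
    if len(q):print(lo.round(2),len(q),q.min(0).round(3),q.max(0).round(3))
cv2.imwrite('pics/c5.png',cv2.convertScaleAbs(cv2.resize(im[160:340,200:400],(660,594),interpolation=2),alpha=1.7))
E
```

```text
[ 0.39543166 -0.27061321  0.11007837] 0.08494918283957145 [-0.653 -0.291  1.956 -0.     1.475 -2.148]
[[272. 267.]
 [273. 285.]
 [272. 250.]]
0.02 96 [ 0.326 -0.221  0.026] [ 0.348 -0.182  0.038]
0.16 30 [ 0.38  -0.33   0.163] [ 0.408 -0.223  0.18 ]
0.18 15 [ 0.383 -0.329  0.18 ] [ 0.401 -0.315  0.198]
0.2 67 [ 0.377 -0.346  0.205] [ 0.403 -0.315  0.22 ]
0.22 109 [ 0.374 -0.346  0.22 ] [ 0.409 -0.296  0.24 ]
0.24 177 [ 0.374 -0.345  0.24 ] [ 0.412 -0.283  0.26 ]
0.26 191 [ 0.374 -0.342  0.26 ] [ 0.406 -0.297  0.28 ]
0.28 218 [ 0.357 -0.311  0.28 ] [ 0.431 -0.273  0.3  ]
0.3 235 [ 0.358 -0.311  0.3  ] [ 0.431 -0.273  0.32 ]
0.32 110 [ 0.354 -0.317  0.32 ] [ 0.436 -0.285  0.34 ]
0.34 329 [ 0.353 -0.318  0.34 ] [ 0.438 -0.261  0.36 ]
0.36 231 [ 0.373 -0.318  0.36 ] [ 0.438 -0.275  0.38 ]
0.38 376 [ 0.326 -0.345  0.382] [ 0.449 -0.252  0.4  ]
```

View pics/c5.png

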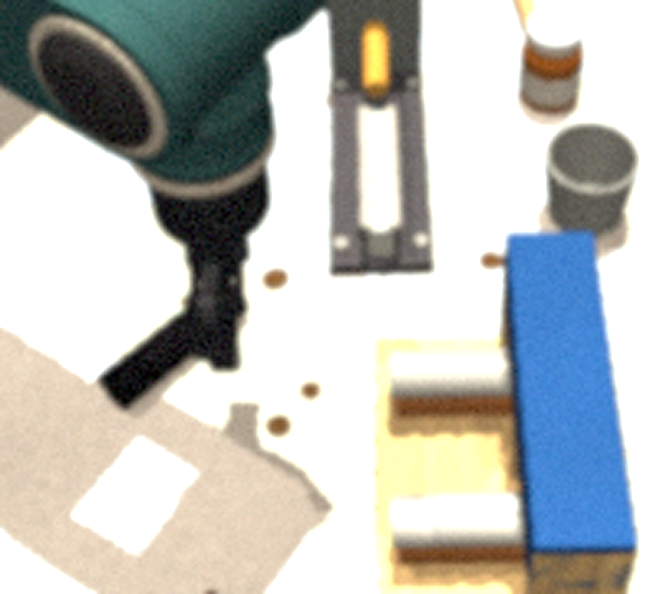

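The crop shows the open gripper clear of the rack, with the near fingertip ending at about (228,368), which is pixel (269,271). The depth gives about z 0.163 where about 0.123 is expected. I'll quantify the offset.

```bash
python3 - <<'E'
from h import *
for z in np.arange(.11,.19,.01): print(z.round(3),proj('side',[[.395,-.325,z],[.395,-.315,z],[.395,-.22,z]]).round(1).tolist())
im=cv2.imread('pics/side3.png').astype(int).sum(2);W=np.load('side3.npy')
for c in (266,268,270): print(c,[(r,im[r,c],tuple((W[r,c]*1000).round()) ) for r in range(262,276)])
im,d=ctrl.camera('top');W=cloud('top',d);p=ctrl.read_state()['ee_pos']
m=(abs(W[...,0]-p[0])<.06)&(abs(W[...,1]-p[1])<.08)&(W[...,2]>.1)&(W[...,2]<.25)
print(m.sum(),W[m].min(0) if m.sum() else 0,proj('top',[p,p+[0,.05,.04],p+[0,-.05,.04]]))
E
```

```text
0.11 [[272.5, 286.5], [272.4, 282.7], [272.2, 249.5]]
0.12 [[272.1, 284.2], [272.0, 280.4], [271.8, 247.1]]
0.13 [[271.6, 281.8], [271.6, 278.0], [271.4, 244.6]]
0.14 [[271.2, 279.4], [271.2, 275.6], [271.0, 242.1]]
0.15 [[270.8, 277.0], [270.7, 273.2], [270.6, 239.6]]
0.16 [[270.3, 274.5], [270.3, 270.7], [270.2, 237.1]]
0.17 [[269.9, 272.0], [269.9, 268.2], [269.7, 234.5]]
0.18 [[269.4, 269.5], [269.4, 265.7], [269.3, 231.8]]
266 [(262, np.int64(54), (np.float64(394.0), np.float64(-345.0), np.float64(238.0))), (263, np.int64(66), (np.float64(392.0), np.float64(-334.0), np.float64(218.0))), (264, np.int64(44), (np.float64(392.0), np.float64(-336.0), np.float64(218.0))), (265, np.int64(55), (np.float64(392.0), np.float64(-338.0), np.float64(217.0))), (266, np.int64(61), (np.float64(392.0), np.float64(-343.0), np.float64(221.0))), (267, np.int64(67), (np.float64(392.0), np.float64(-344.0), np.float64(219.0))), (268, np.int64(18), (np.float64(392.0), np.float64(-345.0), np.float64(217.0))), (269, np.int64(42), (np.float64(391.0), np.float64(-345.0), np.float64(212.0))), (270, np.int64(
[... 2177 characters left out ...]
))), (269, np.int64(73), (np.float64(400.0), np.float64(-346.0), np.float64(214.0))), (270, np.int64(96), (np.float64(396.0), np.float64(-326.0), np.float64(180.0))), (271, np.int64(179), (np.float64(396.0), np.float64(-329.0), np.float64(180.0))), (272, np.int64(323), (np.float64(396.0), np.float64(-329.0), np.float64(176.0))), (273, np.int64(458), (np.float64(378.0), np.float64(-213.0), np.float64(-3.0))), (274, np.int64(509), (np.float64(379.0), np.float64(-221.0), np.float64(4.0))), (275, np.int64(535), (np.float64(379.0), np.float64(-224.0), np.float64(3.0)))]
38 [ 0.38139903 -0.24079417  0.21257506] [[397.09832564 254.76623282]
 [380.71729518 253.55335947]
 [417.88463112 254.05022695]]
```

Measured tip height exceeds the report by about 45 mm. I'll go back above the sleeve and descend by that extra amount, watching force and image.

>>> jog_arm([
  [5,0,0,0,8.5],
  [5,0,0,0,8.5],
  [4,0,-2,0,8.5],
  [0,0,-4,0,8.5],
  [0,0,-1,0,8.5],
])

```text
clock: 6.55
ee_pos: [0.538, -0.2689, 0.034]
ee_rot: [-0.003, 0.036, 0.999, 0.002]
wrist_force: [-0.7, 0.4, 0.3]
opening: 0.085
grasp_force: 0.0
```

>>> jog_arm([
  [0,0,-1,0,8.5],
  [0,0,-1,0,8.5],
  [0,0,0,0,8.5],
  [0,0,0,0,8.5],
])

```text
clock: 6.95
ee_pos: [0.5385, -0.2709, 0.02]
ee_rot: [0.001, 0.037, 0.999, -0.0]
wrist_force: [0.9, -0.3, -0.0]
opening: 0.0849
grasp_force: 0.0
```

```bash
cat > tip.py <<'E'
from h import *
import sys
s=ctrl.read_state();p=s['ee_pos'];print(p.round(4),s['opening'].round(4),s['wrist_force'].round(1))
im,d=ctrl.camera('side');W=cloud('side',d);g=im.astype(int).sum(2)
c0=int(proj('side',[p+[0,-.05,.05]])[0,0])
for c in (c0-2,c0,c0+2): 
    rs=range(255,296); print(c,[(r,g[r,c],*(W[r,c]*1000).round().astype(int)) for r in rs if d[r,c]>0][::2])
for z in (0.02,.04,.06,.08): print(z,proj('side',[[p[0],p[1]-.057,z]]).round(1))
E
python3 tip.py
```

```text
Traceback (most recent call last):
  File "tip.py", line 3, in <module>
    s=ctrl.read_state();p=s['ee_pos'];print(p.round(4),s['opening'].round(4),s['wrist_force'].round(1))
                                                       ^^^^^^^^^^^^^^^^^^
AttributeError: 'float' object has no attribute 'round'
```

```bash
sed -i "s/s\['opening'\].round(4)/s['opening']/; s/range(255,296)/range(264,296)/" tip.py; python3 tip.py | sed 's/np.int64(\([-0-9]*\))/\1/g'
```

```text
[ 0.5385 -0.2709  0.02  ] 0.08485414731126577 [ 0.9 -0.3 -0. ]
331 [(264, 174, 531, -319, 173), (266, 173, 530, -327, 177), (268, 119, 529, -332, 176), (270, 129, 529, -338, 178), (272, 108, 528, -339, 172), (274, 95, 528, -340, 165), (276, 69, 529, -338, 155), (278, 51, 528, -343, 154), (280, 26, 528, -343, 145), (282, 45, 529, -338, 128), (284, 51, 528, -343, 129), (286, 47, 528, -345, 124), (288, 137, 531, -326, 83), (290, 260, 535, -291, 14), (292, 275, 534, -298, 16), (294, 275, 534, -303, 15)]
333 [(264, 126, 535, -321, 175), (266, 134, 534, -327, 176), (268, 115, 534, -331, 175), (270, 152, 533, -338, 177), (272, 123, 533, -340, 172), (274, 95, 533, -341, 166), (276, 63, 533, -337, 152), (278, 54, 533, -342, 151), (280, 73, 533, -343, 145), (282, 60, 533, -339, 130), (284, 59, 533, -344, 130), (286, 61, 533, -347, 126), (288, 139, 535, -328, 86), (290, 257, 540, -293, 17), (292, 263, 540, -297, 14), (294, 263, 539, -306, 20)]
335 [(264, 281, 540, -314, 164), (266, 232, 548, -260, 75), (268, 99, 538, -332, 175), (270, 114, 537, -337, 175), (272, 75, 537, -340, 172), (274, 63, 537, -340, 165), (276, 55, 537, -343, 160), (278, 10, 537, -344, 154), (280, 50, 537, -342, 143), (282, 73, 538, -340, 131), (284, 78, 537, -344, 129), (286, 101, 537, -346, 124), (288, 201, 541, -322, 74), (290, 266, 545, -292, 14), (292, 260, 544, -301, 20), (294, 267, 544, -304, 15)]
0.02 [[333.9 301.7]]
0.04 [[334.1 297.6]]
0.06 [[334.2 293.4]]
0.08 [[334.3 289. ]]
```

>>> jog_arm([
  [0,0,-1,0,8.5],
  [0,0,-1.4,0,8.5],
  [0,0,0,0,8.5],
  [0,0,0,0,2.8],
  [0,0,0,0,2.8],
])

```text
clock: 7.5
ee_pos: [0.5384, -0.2706, -0.0051]
ee_rot: [0.0, 0.037, 0.999, -0.0]
wrist_force: [0.5, -0.0, -0.7]
opening: 0.0585
grasp_force: 0.0
```

>>> jog_arm([
  [0,0,0,0,2.8],
  [0,0,0,0,2.8],
  [0,0,0,0,2.8],
  [0,0,0,0,2.8],
])

```text
clock: 7.9
ee_pos: [0.5388, -0.2687, -0.0043]
ee_rot: [0.0, 0.037, 0.999, 0.002]
wrist_force: [-2.3, 18.9, 10.6]
opening: 0.0335
grasp_force: 60.7
```

>>> jog_arm([
  [0,0,0,0,5],
  [0,0.2,-0.5,0,5],
  [0,0,0,0,5],
  [0,0,0,0,2.8],
  [0,0,0,0,2.8],
])

```text
clock: 8.4
ee_pos: [0.5382, -0.2685, -0.0103]
ee_rot: [-0.0, 0.037, 0.999, 0.0]
wrist_force: [-0.0, 1.1, -1.0]
opening: 0.0339
grasp_force: 59.6
```

>>> jog_arm([
  [0,0,0,0,2.8],
  [0,0,0,0,2.8],
  [0,0,0,0,2.8],
])

```text
clock: 8.7
ee_pos: [0.5382, -0.2685, -0.0103]
ee_rot: [-0.0, 0.037, 0.999, 0.0]
wrist_force: [-1.5, 0.6, -0.5]
opening: 0.0335
grasp_force: 59.6
```

>>> jog_arm([
  [-1.5,0.11,0,0,2.8],
  [-2.5,0.19,0,0,2.8],
  [-3,0.23,0,0,2.8],
  [0,0,0,0,2.8],
])

```text
clock: 9.1
ee_pos: [0.4659, -0.2631, -0.0102]
ee_rot: [-0.0, 0.037, 0.999, -0.0]
wrist_force: [-1.8, 0.7, -0.2]
opening: 0.0339
grasp_force: 59.9
```

```bash
python3 - <<'E'
from h import *
s=ctrl.read_state();print(s['ee_pos'],s['wrist_force'],s['opening'])
im,d=ctrl.camera('side')
cv2.imwrite('pics/c6.png',cv2.convertScaleAbs(cv2.resize(im[215:335,260:400],(700,600),interpolation=2),alpha=1.7))
E
```

```text
[ 0.46593259 -0.26307025 -0.01023089] [-1.7699927   0.6642611  -0.18946672] 0.0338698134605219
```

View pics/c6.png

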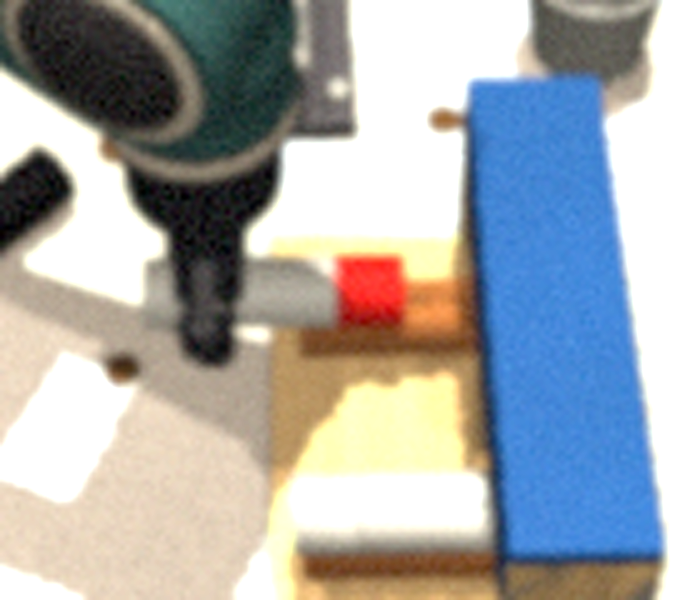

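The crop shows the sleeve held near its mouth and drawn straight out, with the red cap fully clear of the hood (cap end at (403,290), hood edge at 475). I'll lift, turn it and carry it to the trough.

>>> jog_arm([
  [0,0,2,0,2.8],
  [0,0,3,0,2.8],
  [0,0,3,0,2.8],
  [0.4,2,0,-0.14,2.8],
  [0.4,2,0,-0.14,2.8],
])

```text
clock: 9.65
ee_pos: [0.4771, -0.2232, 0.0708]
ee_rot: [0.001, 0.179, 0.984, -0.0]
wrist_force: [0.1, -0.1, -2.2]
opening: 0.034
grasp_force: 60.3
```

>>> jog_arm([
  [0.4,2,0,-0.14,2.8],
  [0.4,2,0,-0.14,2.8],
  [0.4,2,0,-0.14,2.8],
  [0.4,2,0,-0.14,2.8],
  [0.4,2,0,-0.14,2.8],
])

```text
clock: 10.15
ee_pos: [0.4968, -0.1223, 0.0697]
ee_rot: [0.0, 0.505, 0.863, 0.0]
wrist_force: [-0.1, 0.5, -3.0]
opening: 0.034
grasp_force: 60.2
```

>>> jog_arm([
  [0.4,2,0,-0.14,2.8],
  [0.4,2,0,-0.14,2.8],
  [0.4,2,0,-0.14,2.8],
  [0.4,2,0,-0.14,2.8],
  [0,0,0,0,2.8],
])

```text
clock: 10.65
ee_pos: [0.5129, -0.0414, 0.0697]
ee_rot: [-0.0, 0.723, 0.691, 0.0]
wrist_force: [-0.3, 0.1, -2.9]
opening: 0.0338
grasp_force: 60.2
```

```bash
python3 - <<'E'
from h import *
s=ctrl.read_state();q=s['ee_rot'];y=R.from_quat([q[1],q[2],q[3],q[0]]).as_matrix()[:,1]
print(s['ee_pos'],np.degrees(np.arctan2(y[1],y[0])),s['wrist_force'],s['opening'],s['qpos'].round(2))
E
```

```text
[ 0.51290428 -0.04138614  0.06970656] -2.6411719801900153 [-0.26767278  0.11968069 -2.85101256] 0.03381739234664191 [-0.13 -0.18  1.93  0.    1.39 -0.08]
```

>>> jog_arm([
  [0,1.5,0,-0.012,2.8],
  [0,0,-2.5,0,2.8],
  [0,0,-2.5,0,2.8],
  [0,0,-1,0,2.8],
  [0,0,0,0,2.8],
])

```text
clock: 11.15
ee_pos: [0.5142, -0.0287, 0.0096]
ee_rot: [0.001, 0.725, 0.688, 0.001]
wrist_force: [17.8, -0.6, -16.8]
opening: 0.0341
grasp_force: 61.1
```

>>> jog_arm([
  [0,0,-0.5,0,2.8],
  [0,0,0,0,2.8],
  [0,0,0,0,2.8],
])

```text
clock: 11.45
ee_pos: [0.5144, -0.0288, 0.0057]
ee_rot: [0.002, 0.725, 0.688, 0.002]
wrist_force: [12.5, -0.0, -4.2]
opening: 0.0337
grasp_force: 62.5
```

```bash
python3 - <<'E'
from h import *
s=ctrl.read_state();print(s['ee_pos'],s['wrist_force'],s['torque'],s['opening'])
im,d=ctrl.camera('side')
cv2.imwrite('pics/c7.png',cv2.convertScaleAbs(cv2.resize(im[140:260,250:390],(700,600),interpolation=2),alpha=1.7))
E
```

```text
[ 0.51444592 -0.0288176   0.00571631] [ 1.25105345e+01 -6.22941069e-03 -4.16788510e+00] [ 0.02466314 -2.17729098 -0.07976709] 0.03367706349468315
```

View pics/c7.png

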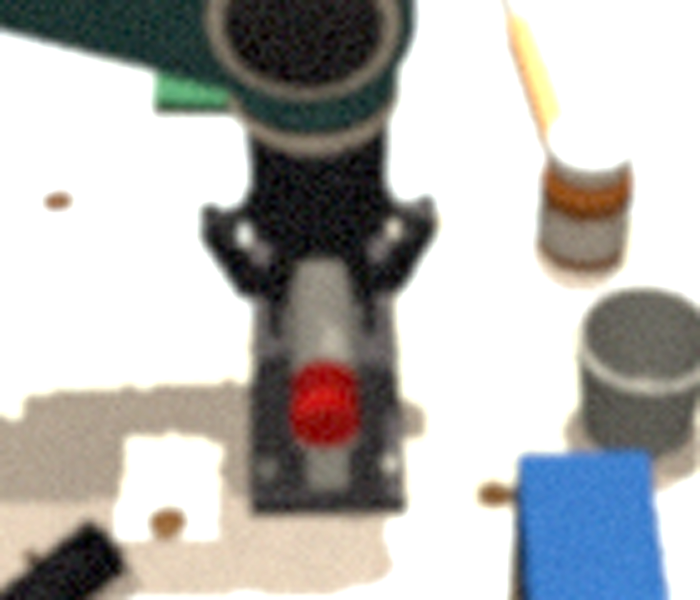

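The crop shows the sleeve over the trough with its cap at (325,405), roughly centred, and the mouth towards the plate. There is a sideways force of +12 N in x, so I'll ease +x.

>>> jog_arm([
  [0.15,0,0,0,2.8],
  [0,0,0,0,2.8],
  [0,0,0,0,2.8],
])

```text
clock: 11.8
ee_pos: [0.5146, -0.0286, 0.0052]
ee_rot: [0.001, 0.726, 0.688, 0.0]
wrist_force: [6.0, -1.4, 0.6]
opening: 0.0337
grasp_force: 62.4
```

>>> jog_arm([
  [0.1,0,0,0,2.8],
  [0,0,0,0,2.8],
  [0,0,0,0,2.8],
])

```text
clock: 12.1
ee_pos: [0.5147, -0.0283, 0.0047]
ee_rot: [-0.0, 0.726, 0.688, -0.0]
wrist_force: [0.9, -1.1, -1.1]
opening: 0.0339
grasp_force: 61.9
```

>>> jog_arm([
  [0,0,-0.2,0,2.8],
  [0,0,0,0,2.8],
  [0,0,0,0,2.8],
])

```text
clock: 12.4
ee_pos: [0.5147, -0.0282, 0.0025]
ee_rot: [-0.0, 0.726, 0.687, -0.0]
wrist_force: [1.6, 0.0, -3.3]
opening: 0.0336
grasp_force: 61.8
```

>>> jog_arm([
  [0,0,-0.2,0,2.8],
  [0,0,0,0,2.8],
  [0,0,0,0,2.8],
])

```text
clock: 12.7
ee_pos: [0.5147, -0.0282, 0.0006]
ee_rot: [-0.0, 0.726, 0.687, -0.0]
wrist_force: [2.1, 0.4, -3.5]
opening: 0.0337
grasp_force: 61.9
```

>>> jog_arm([
  [0,0,-0.15,0,2.8],
  [0,0,0,0,2.8],
  [0,0,0,0,2.8],
])

```text
clock: 13.0
ee_pos: [0.5149, -0.0282, -0.0004]
ee_rot: [0.0, 0.726, 0.687, 0.0]
wrist_force: [-1.5, 1.2, 4.7]
opening: 0.0336
grasp_force: 62.5
```

>>> jog_arm([
  [0,0,-0.15,0,2.8],
  [0,0,0,0,2.8],
  [0,0,0,0,2.8],
])

```text
clock: 13.3
ee_pos: [0.515, -0.0282, -0.0006]
ee_rot: [0.0, 0.726, 0.687, 0.0]
wrist_force: [-12.6, 3.1, 23.2]
opening: 0.0338
grasp_force: 64.5
```

>>> jog_arm([
  [0,0,0.15,0,2.8],
  [0,0,0,0,6.5],
  [0,0,0,0,6.5],
  [0,0,0,0,6.5],
  [0,0,0,0,6.5],
])

```text
clock: 13.8
ee_pos: [0.5147, -0.0282, -0.0009]
ee_rot: [-0.0, 0.726, 0.687, -0.0]
wrist_force: [-1.0, -0.4, 0.1]
opening: 0.065
grasp_force: 0.0
```

>>> jog_arm([
  [-0.2,-3.3,0,0,6.5],
  [-0.2,-3.3,0,0,6.5],
  [0,0,0,0,6.5],
  [0,0,0,0,6.5],
])

```text
clock: 14.2
ee_pos: [0.5107, -0.0946, -0.0009]
ee_rot: [-0.0, 0.727, 0.687, 0.0]
wrist_force: [0.0, -0.5, -0.2]
opening: 0.0652
grasp_force: 0.0
```

```bash
python3 - <<'E'
from h import *
s=ctrl.read_state();print(s['ee_pos'],s['wrist_force'],s['opening'])
im,d=ctrl.camera('side');W=cloud('side',d);cv2.imwrite('pics/side8.png',im)
cv2.imwrite('pics/c8.png',cv2.convertScaleAbs(cv2.resize(im[140:260,250:390],(700,600),interpolation=2),alpha=1.7))
hsv=cv2.cvtColor(im,cv2.COLOR_BGR2HSV).astype(int)
m=((hsv[...,0]<8)|(hsv[...,0]>172))&(hsv[...,1]>120)&(W[...,1]<.1)&(W[...,1]>-.2)&(W[...,0]>.4)&(W[...,0]<.6)
P=W[m];print(m.sum(),P.min(0),P.max(0),np.percentile(P,[3,97],axis=0))
E
```

```text
[ 0.51070103 -0.09456403 -0.00085574] [ 0.01504809 -0.52071004 -0.16067431] 0.06523679573959071
204 [ 0.47416683 -0.16906893  0.01212498] [ 0.54582457 -0.0486775   0.33429506] [[ 0.49244576 -0.12835613  0.05362466]
 [ 0.52832264 -0.09094212  0.10634276]]
```

View pics/c8.png

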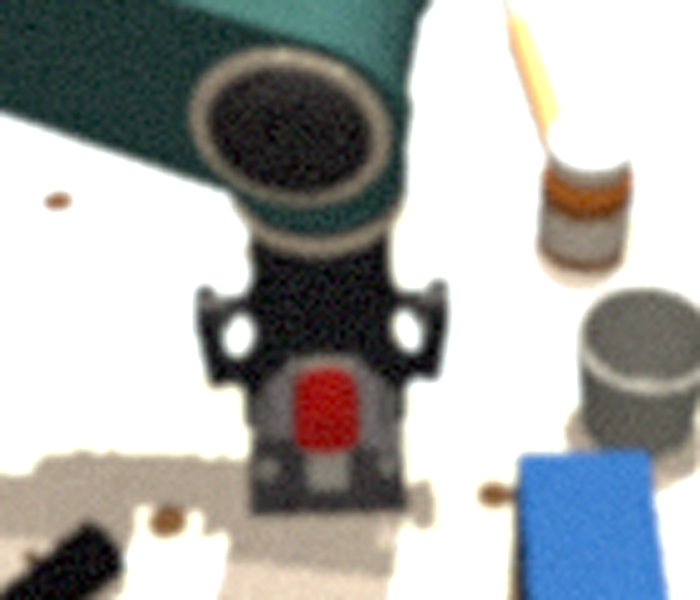

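The crop shows the sleeve lying free in the trough, with the red cap at (325,410) between the open fingers. I'll take it again by the cap end.

>>> jog_arm([
  [0,0,0,0,2.8],
  [0,0,0,0,2.8],
  [0,0,0,0,2.8],
  [0,0,0,0,2.8],
  [0,0,0,0,2.8],
])

```text
clock: 14.75
ee_pos: [0.5111, -0.0938, -0.0006]
ee_rot: [0.0, 0.726, 0.688, 0.0]
wrist_force: [2.3, 2.9, 2.6]
opening: 0.0343
grasp_force: 59.6
```

>>> jog_arm([
  [0.06,1,0,0,2.8],
  [0.06,1,0,0,2.8],
  [0.06,1,0,0,2.8],
  [0.04,0.8,0,0,2.8],
  [0,0,0,0,2.8],
])

```text
clock: 15.25
ee_pos: [0.5133, -0.0547, -0.0006]
ee_rot: [-0.0, 0.726, 0.688, 0.001]
wrist_force: [3.1, 4.9, 4.0]
opening: 0.0345
grasp_force: 59.8
```

>>> jog_arm([
  [0.04,0.7,0,0,2.8],
  [0.02,0.3,0,0,2.8],
  [0.02,0.3,0,0,2.8],
  [0,0,0,0,2.8],
])

```text
clock: 15.65
ee_pos: [0.5139, -0.043, -0.0006]
ee_rot: [0.0, 0.726, 0.687, 0.0]
wrist_force: [1.6, -1.0, 4.3]
opening: 0.0341
grasp_force: 59.6
```

>>> jog_arm([
  [0.02,0.3,0,0,2.8],
  [0.02,0.3,0,0,2.8],
  [0,0,0,0,2.8],
])

```text
clock: 15.95
ee_pos: [0.5143, -0.0372, -0.0006]
ee_rot: [0.0, 0.726, 0.687, -0.0]
wrist_force: [2.6, -2.9, 6.7]
opening: 0.0347
grasp_force: 59.5
```

>>> jog_arm([
  [0.02,0.3,0,0,2.8],
  [0.02,0.3,0,0,2.8],
  [0,0,0,0,2.8],
])

```text
clock: 16.25
ee_pos: [0.5146, -0.0312, -0.0006]
ee_rot: [0.0, 0.726, 0.687, -0.0]
wrist_force: [0.6, -3.4, 5.2]
opening: 0.0344
grasp_force: 59.5
```

>>> jog_arm([
  [0.02,0.4,0,0,2.8],
  [0.02,0.4,0,0,2.8],
  [0,0,0,0,2.8],
])

```text
clock: 16.55
ee_pos: [0.5151, -0.0231, -0.0006]
ee_rot: [0.0, 0.726, 0.687, -0.0]
wrist_force: [0.6, -1.7, 5.8]
opening: 0.0342
grasp_force: 59.6
```

>>> jog_arm([
  [0.05,0.8,0,0,2.8],
  [0.05,0.8,0,0,2.8],
  [0.05,0.8,0,0,2.8],
  [0,0,0,0,2.8],
])

```text
clock: 16.95
ee_pos: [0.5165, 0.0015, -0.0006]
ee_rot: [-0.0, 0.726, 0.687, 0.0]
wrist_force: [0.7, 3.6, 5.7]
opening: 0.0341
grasp_force: 59.7
```

>>> jog_arm([
  [0.01,0.2,0,0,2.8],
  [0.01,0.2,0,0,2.8],
  [0,0,0,0,2.8],
])

```text
clock: 17.25
ee_pos: [0.5167, 0.0047, -0.0006]
ee_rot: [0.0, 0.726, 0.687, -0.0]
wrist_force: [1.8, -4.4, 5.3]
opening: 0.0341
grasp_force: 59.5
```

>>> jog_arm([
  [0.01,0.2,0,0,2.8],
  [0,0,0,0,2.8],
])

```text
clock: 17.45
ee_pos: [0.5168, 0.0066, -0.0006]
ee_rot: [0.0, 0.726, 0.687, -0.0]
wrist_force: [1.4, -3.3, 5.5]
opening: 0.0341
grasp_force: 59.5
```

>>> jog_arm([
  [0.01,0.2,0,0,2.8],
  [0,0,0,0,2.8],
])

```text
clock: 17.65
ee_pos: [0.5169, 0.0086, -0.0006]
ee_rot: [0.0, 0.726, 0.687, -0.0]
wrist_force: [1.4, -2.4, 5.0]
opening: 0.0341
grasp_force: 59.6
```

>>> jog_arm([
  [0.01,0.2,0,0,2.8],
  [0,0,0,0,2.8],
])

```text
clock: 17.85
ee_pos: [0.517, 0.0102, -0.0007]
ee_rot: [0.0, 0.726, 0.687, -0.0]
wrist_force: [1.0, -7.4, 4.7]
opening: 0.0346
grasp_force: 59.4
```

>>> jog_arm([
  [0.01,0.15,0,0,2.8],
  [0,0,0,0,2.8],
])

```text
clock: 18.05
ee_pos: [0.517, 0.0102, -0.0007]
ee_rot: [0.001, 0.726, 0.687, -0.002]
wrist_force: [-1.0, -23.1, 4.8]
opening: 0.0343
grasp_force: 59.0
```

Sleeve A went fully home: it stopped only at 104 mm of travel, with middle at about 65 mm, so this is the sleeve that fits. I'll pull back, lift and carry it to the green rest.

>>> jog_arm([
  [-0.05,-0.8,0,0,2.8],
  [-0.14,-2.5,0,0,2.8],
  [-0.15,-2.6,0,0,2.8],
  [-0.15,-2.6,0,0,2.8],
  [-0.12,-2,0,0,2.8],
])

```text
clock: 18.55
ee_pos: [0.511, -0.0932, -0.0006]
ee_rot: [-0.0, 0.726, 0.687, 0.001]
wrist_force: [4.0, 5.4, 4.4]
opening: 0.0343
grasp_force: 60.0
```

>>> jog_arm([
  [0,0,0,0,2.8],
  [0,0,2,0,2.8],
  [0,0,4,0,2.8],
  [0,0,4.5,0,2.8],
  [0,0,4.5,0,2.8],
])

```text
clock: 19.05
ee_pos: [0.51, -0.0918, 0.1498]
ee_rot: [-0.001, 0.726, 0.687, -0.001]
wrist_force: [1.3, 0.0, -2.0]
opening: 0.0341
grasp_force: 60.1
```

>>> jog_arm([
  [0.17,2,0,0.13,2.8],
  [0.17,3.2,0,0.13,2.8],
  [0.17,3.2,0,0.13,2.8],
  [0.17,3.2,0,0.13,2.8],
  [0.17,3.2,0,0.13,2.8],
])

```text
clock: 19.55
ee_pos: [0.5186, 0.0572, 0.1482]
ee_rot: [-0.001, 0.466, 0.885, -0.0]
wrist_force: [0.5, 0.3, -2.8]
opening: 0.034
grasp_force: 60.1
```

>>> jog_arm([
  [0.17,3.2,0,0.13,2.8],
  [0.17,3.2,0,0.13,2.8],
  [0.17,3.2,0,0.13,2.8],
  [0.17,3.2,0,0.13,2.8],
  [0.17,3.2,0,0.13,2.8],
])

```text
clock: 20.05
ee_pos: [0.5269, 0.2171, 0.1481]
ee_rot: [-0.001, 0.159, 0.987, -0.0]
wrist_force: [-0.4, -0.7, -2.7]
opening: 0.0343
grasp_force: 60.1
```

>>> jog_arm([
  [0.17,3.2,0,0.13,2.8],
  [0,0,0,0.08,2.8],
  [0,0,0,0,2.8],
  [0,0,0,0,2.8],
])

```text
clock: 20.45
ee_pos: [0.5291, 0.2473, 0.1485]
ee_rot: [-0.001, 0.059, 0.998, -0.0]
wrist_force: [0.4, -0.2, -3.3]
opening: 0.0345
grasp_force: 60.5
```

```bash
cat > st.py <<'E'
from h import *
s=ctrl.read_state();q=s['ee_rot'];y=R.from_quat([q[1],q[2],q[3],q[0]]).as_matrix()[:,1]
print(s['ee_pos'],np.degrees(np.arctan2(y[1],y[0])),s['wrist_force'],s['opening'],s['clock'])
E
python3 st.py
```

```text
[0.52907598 0.24726425 0.14850265] 83.21559652992569 [ 0.41595714 -0.2362195  -3.27348516] 0.0344680532601868 20.45
```

>>> jog_arm([
  [0.1,0.95,0,0,2.8],
  [0,0,-4,0,2.8],
  [0,0,-4.5,0,2.8],
  [0,0,-4.5,0,2.8],
  [0,0,-2.5,0,2.8],
])

```text
clock: 20.95
ee_pos: [0.5291, 0.2562, -0.0095]
ee_rot: [-0.002, 0.059, 0.998, -0.001]
wrist_force: [-0.1, 2.4, -0.5]
opening: 0.034
grasp_force: 61.0
```

>>> jog_arm([
  [0,0,0,0,2.8],
  [0,0,0,0,2.8],
])

```text
clock: 21.15
ee_pos: [0.5308, 0.2568, -0.0054]
ee_rot: [-0.0, 0.059, 0.998, -0.0]
wrist_force: [-0.0, 0.0, -2.3]
opening: 0.0341
grasp_force: 60.3
```

```bash
python3 st.py; python3 - <<'E'
from h import *
im,d=ctrl.camera('top')
im2,d=ctrl.camera('side')
a=cv2.resize(im[160:280,150:290],(400,343),interpolation=2);b=cv2.resize(im2[90:210,240:380],(400,343),interpolation=2)
cv2.imwrite('pics/c9.png',cv2.convertScaleAbs(np.hstack([a,b]),alpha=1.6))
E
```

```text
[ 0.53076077  0.2567754  -0.00543079] 83.2821025409249 [-0.01025164  0.02826412 -2.30531829] 0.03410631991483212 21.15
```

View pics/c9.png

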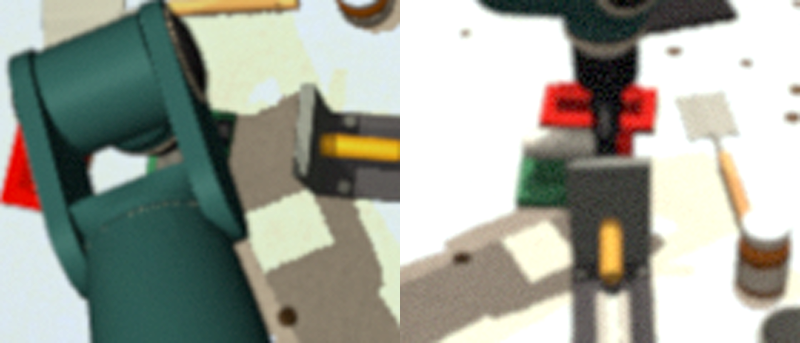

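The pictures show the sleeve held just above the green rest, mouth at about (545,145), in line with the groove. That is one more picture than the limit of 10, so I'll stop viewing and go by numbers and forces.

>>> jog_arm([
  [0,0,-0.6,0,2.8],
  [0,0,-0.4,0,2.8],
  [0,0,0,0,2.8],
  [0,0,0,0,2.8],
])

```text
clock: 21.65
ee_pos: [0.5308, 0.2567, -0.0156]
ee_rot: [0.0, 0.058, 0.998, -0.0]
wrist_force: [0.2, -3.0, -3.7]
opening: 0.0343
grasp_force: 61.6
```

>>> jog_arm([
  [0,0,-0.2,0,2.8],
  [0,0,0,0,2.8],
  [0,0,0,0,2.8],
])

```text
clock: 21.95
ee_pos: [0.5308, 0.2568, -0.0176]
ee_rot: [0.0, 0.058, 0.998, -0.0]
wrist_force: [0.4, -2.9, -2.4]
opening: 0.0343
grasp_force: 61.9
```

>>> jog_arm([
  [0,0,-0.2,0,2.8],
  [0,0,0,0,2.8],
  [0,0,0,0,2.8],
])

```text
clock: 22.25
ee_pos: [0.5307, 0.2567, -0.0198]
ee_rot: [-0.0, 0.058, 0.998, -0.0]
wrist_force: [0.5, -3.0, -0.8]
opening: 0.0341
grasp_force: 61.8
```

>>> jog_arm([
  [0,0,-0.1,0,2.8],
  [0,0,0,0,2.8],
  [0,0,0,0,2.8],
])

```text
clock: 22.55
ee_pos: [0.5309, 0.2568, -0.0203]
ee_rot: [0.0, 0.058, 0.998, 0.0]
wrist_force: [-0.6, -5.1, 4.0]
opening: 0.0341
grasp_force: 62.5
```

>>> jog_arm([
  [0,0,0,0,8.5],
  [0,0,0,0,8.5],
  [0,0,0,0,8.5],
  [0,0,0,0,8.5],
  [0,0,2,0,8.5],
])

```text
clock: 23.05
ee_pos: [0.5292, 0.2562, -0.003]
ee_rot: [-0.002, 0.058, 0.998, -0.001]
wrist_force: [-0.8, -0.4, -0.6]
opening: 0.0851
grasp_force: 0.0
```

>>> jog_arm([
  [0,0,4.5,0,8.5],
  [0,0,5,0,8.5],
  [0,0,5,0.04,8.5],
  [0,-4.5,0,0,8.5],
  [0,-4.6,0,0,8.5],
])

```text
clock: 23.55
ee_pos: [0.5311, 0.1657, 0.146]
ee_rot: [0.001, 0.037, 0.999, 0.0]
wrist_force: [1.0, 0.3, -0.0]
opening: 0.0849
grasp_force: 0.0
```

>>> jog_arm([
  [0,-4.6,0,0,8.5],
  [0,-4.6,0,0,8.5],
  [0,-4.6,0,0,8.5],
  [0,-4.6,0,0,8.5],
  [0,-4.6,0,0,8.5],
])

```text
clock: 24.05
ee_pos: [0.5304, -0.066, 0.1445]
ee_rot: [0.0, 0.038, 0.999, 0.0]
wrist_force: [1.5, -0.3, 0.9]
opening: 0.085
grasp_force: 0.0
```

>>> jog_arm([
  [0,-4.6,0,0,8.5],
  [0,-4.6,0,0,8.5],
  [0,-4.6,0,0,8.5],
  [0,-4.6,0,0,8.5],
  [0,-4.6,0,0,8.5],
])

```text
clock: 24.55
ee_pos: [0.5304, -0.2961, 0.1444]
ee_rot: [0.0, 0.038, 0.999, 0.0]
wrist_force: [1.4, 0.4, 0.8]
opening: 0.0853
grasp_force: 0.0
```

>>> jog_arm([
  [0,-4.6,0,0,8.5],
  [0,-4.6,0,0,8.5],
  [0,0,0,0,8.5],
  [0,0,0,0,8.5],
])

```text
clock: 24.95
ee_pos: [0.5304, -0.3869, 0.1437]
ee_rot: [-0.0, 0.039, 0.999, 0.0]
wrist_force: [-0.4, 0.0, -0.9]
opening: 0.0853
grasp_force: 0.0
```

```bash
python3 st.py; cat > chk.py <<'E'
from h import *
from fit2 import plane
im,d=ctrl.camera('top');W=cloud('top',d);cv2.imwrite('pics/chk.png',im)
for nm,x,y,a in [('green',494,259,-6.7),('red',528,402,-10.1)]:
    a=np.radians(a);u=np.array([np.cos(a),np.sin(a)]);n=np.array([-u[1],u[0]])
    Q=W[...,:2]*1000-[x,y];t=Q@u;l=Q@n
    m=(abs(t)<95)&(abs(l)<40)&(W[...,2]>.056)&(W[...,2]<.08)
    if m.sum()>20:
        k=np.median(t[m]);b=np.polyfit(t[m],l[m],1);print(nm,m.sum(),'t',np.percentile(t[m],[1,50,99]).round(1),'l',np.percentile(l[m],[2,50,98]).round(1),'slope',b[0].round(3),'ztop',np.percentile(W[m][:,2],95).round(4))
    else: print(nm,'empty',m.sum())
E
python3 chk.py | grep -v '\['; python3 chk.py | grep ztop
```

```text
[ 0.53035862 -0.38688986  0.14367498] 85.56730891119257 [-0.43474573  0.0461059  -0.87750732] 0.08528515928820728 24.95
red empty 0
green 494 t [-63.   -2.6  64.4] l [-16.7  -2.   16. ] slope 0.013 ztop 0.071
```

The sleeve lies level and centred in the green rest. Now I'll take the second sleeve.

>>> jog_arm([
  [-0.1,-0.12,-2,0,8.5],
  [0,0,-4.5,0,8.5],
  [0,0,-4.5,0,8.5],
  [0,0,-3.4,0,8.5],
  [0,0,-1,0,8.5],
])

```text
clock: 25.55
ee_pos: [0.5285, -0.3849, -0.0134]
ee_rot: [-0.002, 0.037, 0.999, 0.001]
wrist_force: [-0.6, -0.6, 0.5]
opening: 0.0851
grasp_force: 0.0
```

>>> jog_arm([
  [0,0,0,0,8.5],
  [0,0,0,0,2.8],
  [0,0,0,0,2.8],
  [0,0,0,0,2.8],
  [0,0,0,0,2.8],
])

```text
clock: 26.05
ee_pos: [0.5302, -0.3883, -0.0082]
ee_rot: [0.001, 0.038, 0.999, -0.001]
wrist_force: [-1.2, 0.2, 4.4]
opening: 0.0339
grasp_force: 59.4
```

>>> jog_arm([
  [0,0,0,0,2.8],
  [0,0,0,0,2.8],
])

```text
clock: 26.25
ee_pos: [0.5302, -0.3883, -0.0081]
ee_rot: [0.001, 0.038, 0.999, -0.001]
wrist_force: [-1.6, -2.5, 7.7]
opening: 0.0336
grasp_force: 59.7
```

>>> jog_arm([
  [-1.5,0.11,0,0,2.8],
  [-2.5,0.19,0,0,2.8],
  [-3,0.23,0,0,2.8],
  [0,0,0,0,2.8],
])

```text
clock: 26.65
ee_pos: [0.4575, -0.3826, -0.0086]
ee_rot: [-0.0, 0.039, 0.999, -0.001]
wrist_force: [-5.5, 1.6, 6.2]
opening: 0.0335
grasp_force: 60.5
```

>>> jog_arm([
  [0,0,2,0,2.8],
  [0,0,4.3,0,2.8],
  [0,0,4.5,0,2.8],
  [0,0,4.5,0,2.8],
  [0,0,0,0,2.8],
])

```text
clock: 27.15
ee_pos: [0.4615, -0.3837, 0.1506]
ee_rot: [0.004, 0.038, 0.999, -0.003]
wrist_force: [-0.0, -0.5, -2.4]
opening: 0.0338
grasp_force: 60.4
```

>>> jog_arm([
  [0.2,3,0,-0.02,2.8],
  [0.2,4.4,0,-0.02,2.8],
  [0.2,4.4,0,-0.02,2.8],
  [0.2,4.4,0,-0.02,2.8],
  [0.2,4.4,0,-0.02,2.8],
])

```text
clock: 27.65
ee_pos: [0.4692, -0.1744, 0.1427]
ee_rot: [-0.0, 0.088, 0.996, 0.0]
wrist_force: [0.1, 0.2, -2.0]
opening: 0.0341
grasp_force: 60.5
```

>>> jog_arm([
  [0.2,4.4,0,0,2.8],
  [0.2,4.4,0,0,2.8],
  [0.2,4.4,0,0,2.8],
  [0.2,4.4,0,0,2.8],
  [0.2,4.4,0,0,2.8],
])

```text
clock: 28.15
ee_pos: [0.4792, 0.0457, 0.1429]
ee_rot: [-0.0, 0.088, 0.996, 0.0]
wrist_force: [0.5, -0.3, -2.7]
opening: 0.0338
grasp_force: 60.5
```

>>> jog_arm([
  [0.2,4.4,0,0,2.8],
  [0.2,4.4,0,0,2.8],
  [0.2,4.4,0,0,2.8],
  [0.2,4.4,0,0,2.8],
  [0.2,4.4,0,0,2.8],
])

```text
clock: 28.65
ee_pos: [0.4892, 0.2658, 0.1427]
ee_rot: [-0.0, 0.088, 0.996, -0.0]
wrist_force: [1.5, -0.1, -1.2]
opening: 0.0337
grasp_force: 60.5
```

>>> jog_arm([
  [0.2,4.4,0,0,2.8],
  [0.2,4.4,0,0,2.8],
  [0.2,4,0,0,2.8],
  [0,0,0,0,2.8],
  [0,0,0,0,2.8],
])

```text
clock: 29.15
ee_pos: [0.4952, 0.3923, 0.1421]
ee_rot: [-0.001, 0.087, 0.996, -0.001]
wrist_force: [1.2, -1.0, -1.2]
opening: 0.0338
grasp_force: 60.8
```

```bash
python3 st.py
```

```text
[0.49517998 0.39225812 0.14214754] 80.00397496477484 [ 1.16489016 -0.99880748 -1.17457288] 0.03379357845514421 29.15
```

>>> jog_arm([
  [0.48,1.67,0,0,2.8],
  [0,0,-4,0,2.8],
  [0,0,-4.5,0,2.8],
  [0,0,-4,0,2.8],
  [0,0,-1.7,0,2.8],
])

```text
clock: 29.65
ee_pos: [0.4991, 0.4062, -0.0027]
ee_rot: [-0.002, 0.088, 0.996, -0.002]
wrist_force: [-7.4, 0.9, 53.5]
opening: 0.0342
grasp_force: 101.3
```

>>> jog_arm([
  [0,0,0,0,2.8],
  [0,0,0,0,2.8],
  [0,0,-0.6,0,2.8],
  [0,0,0,0,2.8],
  [0,0,0,0,2.8],
])

```text
clock: 30.15
ee_pos: [0.5008, 0.4087, -0.0042]
ee_rot: [0.0, 0.088, 0.996, 0.0]
wrist_force: [1.0, 0.7, -0.9]
opening: 0.0338
grasp_force: 61.4
```

A 53 N spike showed up during the descent. I'll check the sleeve's tilt from depth before going lower.

```bash
cat > tilt.py <<'E'
from h import *
x,y,a=528,402,np.radians(-10.1);u=np.array([np.cos(a),np.sin(a)]);n=np.array([-u[1],u[0]])
for c in ('side','top'):
    im,d=ctrl.camera(c);W=cloud(c,d)
    Q=W[...,:2]*1000-[x,y];t=Q@u;l=Q@n
    for t0 in range(-90,100,12):
        m=(t>=t0)&(t<t0+12)&(abs(l)<30)&(W[...,2]>.035)&(W[...,2]<.12)
        if m.sum()>3: print(c,t0,m.sum(),'z',np.percentile(W[m][:,2]*1000,[5,50,95]).round(1),'l',np.percentile(l[m],[5,50,95]).round(1),'bgr',np.median(im[m],0))
E
python3 tilt.py; python3 st.py
```

```text
side -66 29 z [60.6 77.1 84.7] l [-18.7 -11.3   4.1] bgr [ 99. 103. 107.]
side -54 21 z [ 38.1  63.8 115.1] l [-19.  -14.1   7.6] bgr [43. 44. 71.]
side -42 17 z [38.4 57.4 67.8] l [-28.8 -24.3 -19.1] bgr [22. 22. 34.]
side -30 36 z [ 40.2  61.9 107.8] l [-29.1 -22.2   1.3] bgr [22. 24. 29.]
side -18 50 z [ 47.2  81.7 116.9] l [-25.9 -12.5  15.5] bgr [56.5 60.  63. ]
side -6 41 z [37.1 74.7 85.3] l [-19.5 -11.8   2.5] bgr [67. 75. 79.]
side 6 42 z [36.4 72.7 84.5] l [-19.3 -12.2   7.4] bgr [79.  86.5 91.5]
side 18 40 z [35.5 73.2 84. ] l [-19.8 -10.8  13.2] bgr [ 89.  97. 103.]
side 30 44 z [35.7 74.  84.8] l [-17.6 -11.2   7.2] bgr [ 32.   34.  100.5]
side 42 39 z [53.7 73.  84.3] l [-17.6 -13.1   6.9] bgr [ 10.  14. 109.]
side 54 33 z [58.1 75.3 83.3] l [-21.4 -11.4  14.4] bgr [ 36.  42. 128.]
top -6 20 z [36.  63.8 74. ] l [-16.1 -14.   -9.7] bgr [32.  36.5 52. ]
top 6 33 z [37.4 74.4 81.5] l [-17.5 -11.3  -1.7] bgr [64. 73. 74.]
top 18 51 z [38.2 76.6 82.6] l [-16.   -7.4   9.7] bgr [ 95. 106. 109.]
top 30 61 z [39.6 77.  84.3] l [-16.   -6.6  13.7] bgr [  4.   8. 122.]
top 42 57 z [41.1 76.7 85.6] l [-17.2  -6.7  15.5] bgr [  0.   0. 127.]
top 54 55 z [63.4 77.4 85.1] l [-16.3  -5.5  15.2] bgr [  0.   2. 130.]
top 66 7 z [68.1 79.  81.3] l [-12.9   3.4  13.2] bgr [ 82.  96. 137.]
[ 0.50073528  0.40872376 -0.00428081] 79.92544394039056 [ 2.13400496  0.72367315 -0.30629047] 0.03373993381798225 30.25
```

>>> jog_arm([
  [0,0,-0.5,0,2.8],
  [0,0,-0.5,0,2.8],
  [0,0,0,0,2.8],
  [0,0,0,0,2.8],
])

```text
clock: 30.65
ee_pos: [0.5008, 0.4096, -0.0145]
ee_rot: [0.0, 0.088, 0.996, 0.001]
wrist_force: [3.4, 8.2, -3.4]
opening: 0.0339
grasp_force: 61.8
```

>>> jog_arm([
  [0,0,-0.2,0,2.8],
  [0,0,0,0,2.8],
  [0,0,0,0,2.8],
])

```text
clock: 30.95
ee_pos: [0.5008, 0.4097, -0.0161]
ee_rot: [0.001, 0.088, 0.996, 0.001]
wrist_force: [2.3, 7.1, 1.3]
opening: 0.0338
grasp_force: 62.2
```

>>> jog_arm([
  [0,0,-0.15,0,2.8],
  [0,0,0,0,2.8],
  [0,0,0,0,2.8],
])

```text
clock: 31.25
ee_pos: [0.5009, 0.4098, -0.0174]
ee_rot: [0.001, 0.088, 0.996, 0.001]
wrist_force: [0.6, 7.7, 1.4]
opening: 0.034
grasp_force: 62.4
```

Lateral force is 8 N in +y, so I'll nudge +y by 1.5 mm and settle the last millimetre.

>>> jog_arm([
  [0,0.15,0,0,2.8],
  [0,0,-0.07,0,2.8],
  [0,0,0,0,2.8],
  [0,0,0,0,2.8],
])

```text
clock: 31.65
ee_pos: [0.5007, 0.4102, -0.018]
ee_rot: [0.0, 0.088, 0.996, 0.0]
wrist_force: [-2.1, -2.4, 9.2]
opening: 0.0337
grasp_force: 63.0
```

>>> jog_arm([
  [0,0,-0.1,0,2.8],
  [0,0,0,0,2.8],
  [0,0,0,0,2.8],
])

```text
clock: 31.95
ee_pos: [0.5008, 0.4102, -0.0181]
ee_rot: [0.0, 0.088, 0.996, 0.0]
wrist_force: [-6.4, -5.9, 18.6]
opening: 0.0338
grasp_force: 64.2
```

Seated. I'll release, rise and verify.

>>> jog_arm([
  [0,0,0.1,0,2.8],
  [0,0,0,0,8.5],
  [0,0,0,0,8.5],
  [0,0,0,0,8.5],
  [0,0,0,0,8.5],
])

```text
clock: 32.45
ee_pos: [0.5004, 0.41, -0.0192]
ee_rot: [-0.0, 0.088, 0.996, -0.0]
wrist_force: [-0.2, -0.2, -0.9]
opening: 0.0852
grasp_force: 0.0
```

>>> jog_arm([
  [0,0,2,0,8.5],
  [0,0,4,0,8.5],
  [0,0,5,0,8.5],
  [0,0,5,0,8.5],
  [-3,4,0,0,8.5],
])

```text
clock: 32.95
ee_pos: [0.4747, 0.4494, 0.1494]
ee_rot: [0.004, 0.09, 0.996, 0.003]
wrist_force: [0.9, 1.8, 0.2]
opening: 0.0849
grasp_force: 0.0
```

>>> jog_arm([
  [-4,4,0,0,8.5],
  [-4,4,0,0,8.5],
  [-4,4,0,0,8.5],
  [-4,4,0,0,8.5],
  [0,0,0,0,8.5],
])

```text
clock: 33.45
ee_pos: [0.3248, 0.5947, 0.1406]
ee_rot: [-0.001, 0.086, 0.996, 0.0]
wrist_force: [0.7, -0.2, -0.4]
opening: 0.0847
grasp_force: 0.0
```

```bash
python3 st.py; python3 chk.py | grep -E 'ztop|empty'; python3 - <<'E'
from h import *
for n in('top','side'):
    a=np.load(f'{n}0.npy');im,d=ctrl.camera(n);b=cloud(n,d)
    for nm,x,y in [('tin',.696,-.074),('jar',.685,.073),('paddle',.675,.356)]:
        for W in(a,b):
            m=(abs(W[...,0]-x)<.07)&(abs(W[...,1]-y)<.07 if nm!='paddle' else abs(W[...,1]-y)<.15)&(W[...,2]>(.003 if nm=='paddle' else .02))&(W[...,2]<.12)
            print(n,nm,m.sum(),W[m].mean(0).round(4))
E
```

```text
[0.32482711 0.59468423 0.1406374 ] 80.18432552591945 [ 0.67850001 -0.15422848 -0.35234144] 0.08473992768662747 33.45
green 486 t [-62.7  -1.3  64.3] l [-16.3  -1.6  15.7] slope 0.015 ztop 0.0715
red 482 t [-63.2   4.1  65.8] l [-14.   -0.3  18.8] slope 0.011 ztop 0.0707
top tin 367 [ 0.7054 -0.0734  0.0565]
top tin 363 [ 0.7052 -0.0737  0.0561]
top jar 407 [0.6804 0.0736 0.0763]
top jar 406 [0.6806 0.0735 0.076 ]
top paddle 981 [0.6733 0.3458 0.0072]
top paddle 910 [0.6735 0.3419 0.0073]
side tin 697 [ 0.6948 -0.0738  0.0519]
side tin 695 [ 0.6949 -0.0734  0.0521]
side jar 477 [0.6826 0.0602 0.066 ]
side jar 474 [0.6826 0.0603 0.066 ]
side paddle 437 [0.6746 0.3715 0.007 ]
side paddle 428 [0.6754 0.3686 0.007 ]
```

Both sleeves lie level and centred in their rests, and the bystanders have not moved. I'm handing in.

```bash
python3 -c "
from rig import ctrl
print(ctrl.close_job())"
```

```text
the job is handed in; nothing more can be done
None
```

The job is handed in at about 33 s of the 72 s: the sleeve I tested went fully home and lies centred in the green rest, and the other, inferred to be the tight one and not tested, lies centred in the red rest; tin, jar and paddle are unmoved, but I viewed 11 pictures against the limit of 10.

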